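# Weigh the onion on the lever balance and mark its starting weight

## Task

Weigh the onion for the start of the drying experiment: put it (the one in front of the lever balance) in the metal pail, swing up the pail's handle and hang the pail by the middle of that handle on the balance's hook while the catch still holds the beam. Then push the catch aside so that the beam swings free, and slide the red marker level with the beam's pointer so that the reading stays marked. Leave the other things on the bench where they are.

Things in the scene. Friction and masses are not known exactly. Their poses are not given: they have to be found in the camera images.
- onion: Dry brown onion, round, about 60 mm across, 71 mm tall with its short neck, 0.09 to 0.18 kg, standing on the bench in front of the balance. Origin at the centre of its underside; it is widest 30 mm above it.
- pail: Open aluminium pail, tapered: 86 mm across at the bottom, 142 at the rim, 55 high, wall 3, inner floor 80 across and 3 mm up; 0.13 kg. Origin at the centre of its underside, z up. Its wire handle turns on two rim pivots at x = -77 and +77 mm, y = 0, 50 mm up. At the start the handle is folded over the -y side and rests on its stop, 25 degrees above level.
- handle_mid (a point): Middle of the handle's straight top bar: round steel, 8 mm thick, running 36 mm to either side of this point along the pail's x axis; thinner wire legs slope from its ends to the pivots. It lies 95 mm from the pivot line, so 145 mm above the pail's underside when the handle is upright.
- bail (a joint): Angle of the pail's handle on the pail: 0 folded to the pail's -y side, 1.13 rad upright, up to 2.26 folded to +y. It swings freely and does not stay up when let go.
- balance: Lever balance, fixed: blue base 115 x 315 mm, 15 mm high. Origin on the bench under its column (219 mm high); -x is its front, facing the robot, +y its left. The beam lies along y at x = 0, pivoted 200 mm up; hook at its right end, pointer at its left end. Marker post at y = 172 mm, 270 mm high; white scale plate behind the pointer (x = 13 to 16, y = 121 to 171 mm, up to 267 mm high).
- hook_seat (a point): Where the handle bar's middle comes to lie, about 218 mm above the bench: 4 mm above the floor of the hook, an 8 mm steel rod bent to a U in the beam's plane, open to the top, mouth 35 mm wide along the balance's y; the tip, on the -y side, rises 20 mm above the seat. The bar must lie across it, along the balance's x. Nothing is above it. It sinks 23 to 40 mm once the catch is off.
- beam (a joint): Angle of the beam: 0 at the start (at its stop, hook end up by 0.17 rad); grows as the hook end sinks against a spring, to 0.40 rad at most. Held at 0 by the catch. Freed with pail and onion on, it settles between 0.18 and 0.31 rad in about a second.
- pointer_tip (a point): Tip of the beam's black pointer, at its left end; it rises as the hook sinks, and shows the reading on the scale behind it.
- catch (a joint): Angle of the catch, a dark steel upright 21 mm in front of the beam that turns in the balance's y-z plane about a pivot 125 mm above the bench at y = 61 mm. At 0 it stands upright and its nose holds the beam; it grows to 0.60 rad as its top is pushed to the balance's -y (the robot's right). Clear of the beam from 0.25 rad. It stays where left; 1 to 2 N at the knob.
- catch_knob (a point): Centre of the black knob, 18 mm across and 26 mm tall, on top of the catch, 250 mm above the bench at the start; 125 mm from the catch's pivot.
- marker_knob (a point): Centre of the round black thumb knob of the red marker: 19 mm across, 18 mm long along the balance's x axis, 40 mm in front of the post. The marker slides up and down the post by this knob with about 1.5 N of friction and stays where it is left; it starts 233 to 248 mm above the bench, above any reading.
- marker_tip (a point): Point of the red marker, at the height of its knob's centre, facing the pointer's tip.
- marker (a joint): Height of the marker: its point is 165 mm above the bench at 0, up to 0.085 m higher.
- notebook: Green spiral notebook, 210 x 152 x 15 mm, at the right. A bystander; origin under its centre.
- lab_timer: White desk timer, 55 x 66 x 34 mm, at the left. A bystander; origin under its centre.
- folding_loupe: Folding magnifier, 30 x 43 x 15 mm, at the right. A bystander; origin under its centre.
Not all that is in view belongs to the job. There is more than one size of the onion; the job needs the smallest.

How it is judged:
On the way, in this order (a step that is already met when the one before it is completed fails the run):
1. the onion lies in the pail, let go (horizontal distance between onion and pail below 0.04 m and z of onion in the frame of pail between -0.01 and 0.03 m and contact force between onion and the fingers below 0.3 N), for 0.2 s.
2. the pail with the onion hangs by its handle on the hook, let go, the catch still holding the beam (horizontal distance between onion and pail below 0.04 m and z of onion in the frame of pail between -0.01 and 0.03 m and distance between handle_mid and hook_seat below 0.02 m and height (world z) of pail above 0.025 m and angle between pail's own z axis and vertical below 0.3 rad and contact force between pail and the fingers below 0.3 N and value of joint catch below 0.1 rad and value of joint beam below 0.05 rad), for 0.3 s.
3. the catch is pushed over and the loaded beam has swung to its reading (distance between handle_mid and hook_seat below 0.02 m and height (world z) of pail above 0.025 m and angle between pail's own z axis and vertical below 0.3 rad and contact force between pail and the fingers below 0.3 N and value of joint catch above 0.25 rad and value of joint beam above 0.12 rad and velocity of joint beam between -0.05 and 0.05 rad/s), for 0.3 s.
4. the red marker is level with the pointer (distance between handle_mid and hook_seat below 0.02 m and height (world z) of pail above 0.025 m and angle between pail's own z axis and vertical below 0.3 rad and contact force between pail and the fingers below 0.3 N and value of joint catch above 0.25 rad and value of joint beam above 0.12 rad and z of pointer_tip in the frame of marker_tip between -0.005 and 0.005 m), for 0.3 s.
At the end, for the whole second after the job is handed in: Onion in the pail; pail hanging upright (17 degrees) and still, let go, handle middle within 20 mm of the hook's seat, clear of bench and base; catch off the beam (0.25 rad or more), beam sunk by 0.12 rad or more; marker's point level with the pointer's tip within 5 mm (all of step 4 and horizontal distance between onion and pail below 0.04 m and z of onion in the frame of pail between -0.01 and 0.03 m and linear speed of pail below 0.03 m/s); the robot touches nothing.
It fails at once if the green notebook, the timer or the magnifier is moved by more than 30 mm (distance of any of notebook, lab_timer, folding_loupe from where it was at the start of the episode above 0.03 m).
It also fails if it takes over 72 s, if anything falls off the work surface, if the arm or the gripper's body presses on something with over 40 N, if the wrist force passes 120 N, or if a joint passes its speed limit or range.

## Robot

A 6-joint arm with a two-finger parallel gripper is mounted at the origin on a cart in front of the work surface, level with it; the furniture and walls round the work are solid. World frame = base frame: x ahead of the robot, y to its left, z up, the work surface at z = 0. Lengths are in m, angles in rad, forces in N, time in s.
With the tool pointing down it reaches from about 0.3 to 0.775 m from the base axis. Payload 14.6 kg.
Tool frame: the origin (TCP) lies at the very end of the fingers, on their centre line; the grasp point (between the pads) lies 19 mm behind it; z points along the fingers, y is the line along which they close (so a half turn about z gives the same grasp; the last joint's range is limited). The gripper opens to 94 mm and grips with 3 to 60 N. Pads are 16 mm wide; open, the fingers measure 119 mm over their backs; the gripper's body (75 mm by 177 mm) begins 78 mm behind the grasp point.
Start: joints at [-1.2, 0.3, 1.521, -0, 1.321, -0.067], TCP at [0.233, -0.498, 0.205] pointing down, gripper open.
Joint ranges: [-3.03, 3.03], [-0.79, 2.21], [0.23, 2.52], [-1.04, 4.18], [0, 3.07], [-2.55, 2.55]. Speed limits (rad/s): [2.22, 2.22, 2.57, 3.14, 3.14, 3.14].

## Interface

Orientations are given as [roll, pitch, yaw] about the fixed x, y, z axes, in that order (R = Rz(yaw) Ry(pitch) Rx(roll)).
In Python, from station import ctrl gives the robot as it stands. The module is installed in compiled form; this text tells all that it offers.
- The arm moves only by the tool play_rows, never from a script. Its argument "commands" is a list of rows, each a list of 7 numbers: the shift along the tool's x, y, z in m, then the turn, a rotation vector about the tool's x, y, z in degrees, then the closure, from -1 (fully open) to 1 (shut). A call has 1 to 20 rows; each row shifts and turns the commanded pose from where the row before left it, along the tool's axes as they then stand; what a row does not reach is not made up. A row lasts 1/12 s, in which the tool goes at most 41.7 mm and 7.16 degrees, less where a joint would pass 70% of its speed; a pose out of reach is approached as far as the arm can. A call is refused whole if a number of a shift passes 0.0417 or a number of a turn 7.16, either way. A call with a gripper value outside its range is refused whole. The fingers move at their own pace and stop on an object; "force" is the grip in N (left out, the last holds). Time passes only in rows, so rows that do not move let the fingers close. It gives the time, the measured TCP pose, the force, the opening and the grip force at its end, in the units of the state.
- ctrl.get_obs(): the state, without advancing time (a new reading comes with each control period).
- ctrl.camera(name): name is "side" or "top"; returns the picture (384x512x3 uint8, blue, green, red); there is no depth.
- ctrl.camera_model(name): a dict with "fx", "fy", "cx", "cy" (pixels), "rvec" (rotation vector, rad) and "tvec" (3), from world to camera coordinates, as OpenCV has them. Camera axes: x right, y down, z forward; pixel columns grow to the right and rows downward; lengths in m; the calibration is good to about 2 mm. A picture is of the moment at which its call begins. camera_model takes no time and is no camera call.
- ctrl.hand_in(): hands the job in; it is judged then, once.
The state is a dict: "time_s": time; "qpos": joint angles; "joint_vel": joint speeds; "tau": joint torques, N m; "ee_pos": TCP position; "eef_rot": TCP orientation; "force": force on the tool from outside, world axes, zero at the start; "moment": the same for the moment, N m; "grip_width": finger opening in m; "grip_force": force on a finger pad.
Only numpy, scipy, OpenCV 4.12 (cv2) and the standard library are available. Lean on these libraries where they do the work, as an engineer would, in place of code of your own. Each camera call takes 0.05 s, during which the arm holds its last target. There are 200 camera calls.

## Working session

There is one attempt and no reset: what is moved stays moved. The work goes in short steps, Python scripts to look and compute and a tool call to move; the robot and the scene stay as the last step left them, time stands still between calls to the robot, and variables do not carry over. Pictures are saved under pics/ and viewed, at most 10 in all, crops included, and the job is handed in when it is done.

Besides the shell and the picture viewer there is one more tool, called as name(argument=value, ...) on one line, values as JSON. play_rows: Moves the arm, as the interface text tells. Its arguments: {"type":"object","properties":{"commands":{"type":"array","items":{"type":"array","items":{"type":"number"}}},"force":{"type":"number"}},"required":["commands"]}

```bash
mkdir -p pics; cat > h.py <<'E'
import numpy as np, cv2
from station import ctrl
def cam(n):
    m=ctrl.camera_model(n); R=cv2.Rodrigues(np.array(m['rvec'],float))[0]; t=np.array(m['tvec'],float).ravel()
    K=np.array([[m['fx'],0,m['cx']],[0,m['fy'],m['cy']],[0,0,1.]]); return K,R,t
def ray(n,u,v):
    K,R,t=cam(n); return -R.T@t, R.T@np.linalg.inv(K)@np.array([u,v,1.])
def onplane(n,u,v,z):
    c,d=ray(n,u,v); return c+d*(z-c[2])/d[2]
def proj(n,p):
    K,R,t=cam(n); q=K@(R@np.array(p,float)+t); return q[:2]/q[2]
def tri(a,b):
    A=[];B=[]
    for n,(u,v) in (a,b):
        c,d=ray(n,u,v); d/=np.linalg.norm(d); P=np.eye(3)-np.outer(d,d); A.append(P);B.append(P@c)
    return np.linalg.lstsq(np.vstack(A),np.hstack(B),rcond=None)[0]
E
python3 - <<'E'
from h import *
for n in('side','top'):
    im=ctrl.camera(n); cv2.imwrite(f'pics/{n}0.png',im); 
    c,d=ray(n,256,192); print(n,c.round(3),(d/np.linalg.norm(d)).round(3))
a,b=cv2.imread('pics/side0.png'),cv2.imread('pics/top0.png')
cv2.imwrite('pics/s0.png',cv2.resize(a,(800,600)));cv2.imwrite('pics/t0.png',cv2.resize(b,(800,600)))
print(ctrl.get_obs())
E
```

```text
side [ 0.35  -1.42   0.771] [ 0.105  0.9   -0.423]
top [ 0.347 -0.127  1.839] [ 0.108 -0.022 -0.994]
{'time_s': 0.1, 'qpos': array([-1.19960007e+00,  3.00417864e-01,  1.52153603e+00, -8.19961146e-06,
        1.32069392e+00, -6.66062072e-02]), 'joint_vel': array([-0.00013394,  0.00108557, -0.00155398, -0.000393  , -0.00073484,
        0.00059616]), 'tau': array([-3.92265538e-04, -5.32644904e+01, -3.53285122e+01,  7.08403392e-02,
        2.34514161e-02, -6.59859325e-05]), 'ee_pos': array([ 0.23307699, -0.49790473,  0.20493459]), 'eef_rot': array([-3.14053930e+00, -6.23040208e-05,  4.37804461e-01]), 'force': array([ 0.5471757 , -0.61590361, -0.11064099]), 'moment': array([-0.00400847,  0.04591109,  0.03937562]), 'grip_force': 0.0, 'grip_width': 0.09427415631511199}
```

View pics/s0.png

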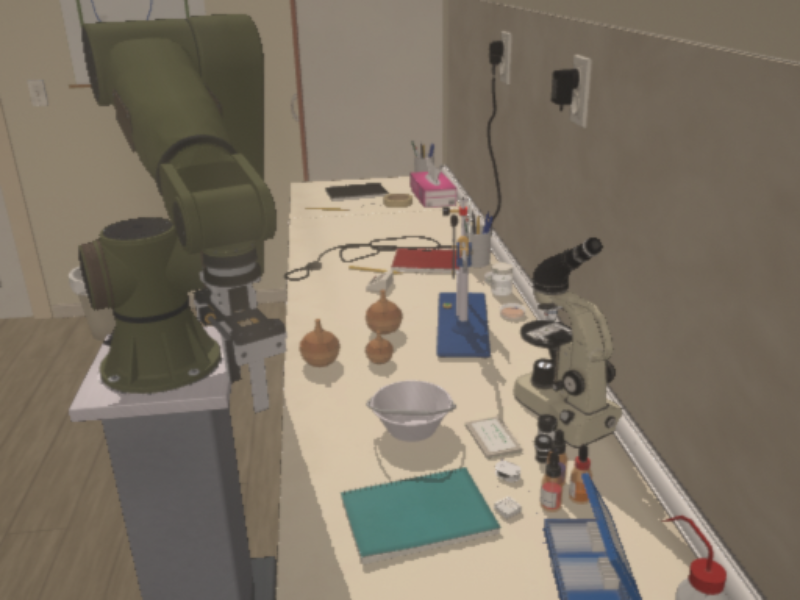

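View pics/t0.png

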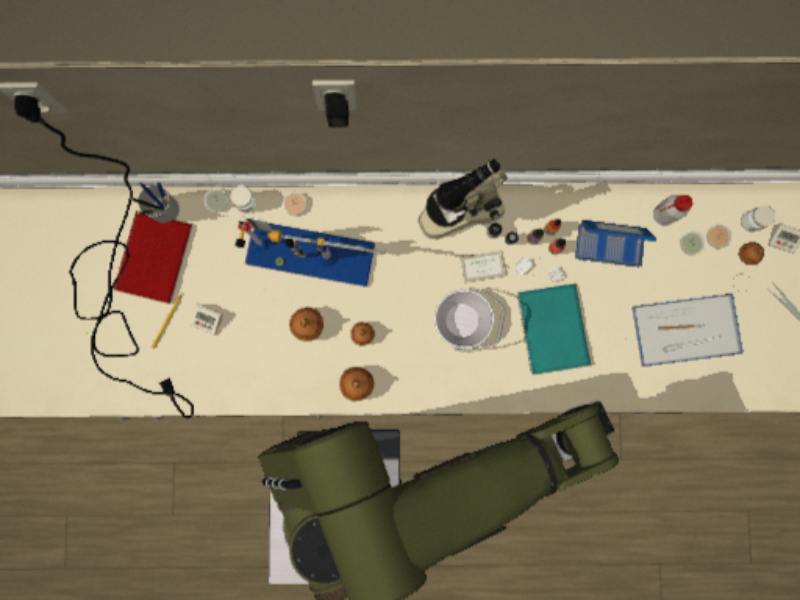

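Candidates for the onion (800x600 pixels): top (307,323) large, (357,383) large, (362,333) small, and (751,252) far off by the washing bottle. In the side view these are (383,315), (320,345) and (379,348). I choose the small one, at top (362,333) / side (379,348), in front of the balance. I'll check it in the crops.

```bash
python3 - <<'E'
from h import *
a,b=cv2.imread('pics/side0.png'),cv2.imread('pics/top0.png')
t=cv2.resize(b[130:260,145:345],None,fx=4,fy=4,interpolation=cv2.INTER_CUBIC)
s=cv2.resize(a[120:300,200:330],None,fx=3.3,fy=3.3,interpolation=cv2.INTER_CUBIC)
cv2.imwrite('pics/tc.png',t);cv2.imwrite('pics/sc.png',s)
hsv=cv2.cvtColor(b,cv2.COLOR_BGR2HSV)
m=cv2.inRange(hsv,(5,110,40),(18,255,255))
for c in cv2.findContours(m,0,2)[0]:
    if cv2.contourArea(c)>60:
        (u,v),r=cv2.minEnclosingCircle(c); p=onplane('top',u,v,.03); q=onplane('top',u+r,v,.03); print('brown',round(u),round(v),round(r,1),p.round(3),'diam',round(2*np.linalg.norm(p-q),3))
m=cv2.inRange(hsv,(108,130,40),(125,255,255))
for c in cv2.findContours(m,0,2)[0]:
    if cv2.contourArea(c)>300:
        bx=cv2.boxPoints(cv2.minAreaRect(c)); print('blue',bx.round(),[onplane('top',*x,.015).round(3)[:2] for x in bx])
E
```

```text
brown 228 246 11.1 [ 0.337 -0.057  0.03 ] diam 0.085
brown 232 213 7.6 [ 0.461 -0.072  0.03 ] diam 0.059
brown 196 207 10.9 [0.487 0.068 0.03 ] diam 0.085
brown 480 162 7.9 [ 0.656 -1.047  0.03 ] diam 0.062
blue [[157. 168.]
 [162. 146.]
 [238. 162.]
 [233. 185.]] [array([0.644, 0.222]), array([0.734, 0.204]), array([ 0.665, -0.098]), array([ 0.576, -0.079])]
```

View pics/tc.png

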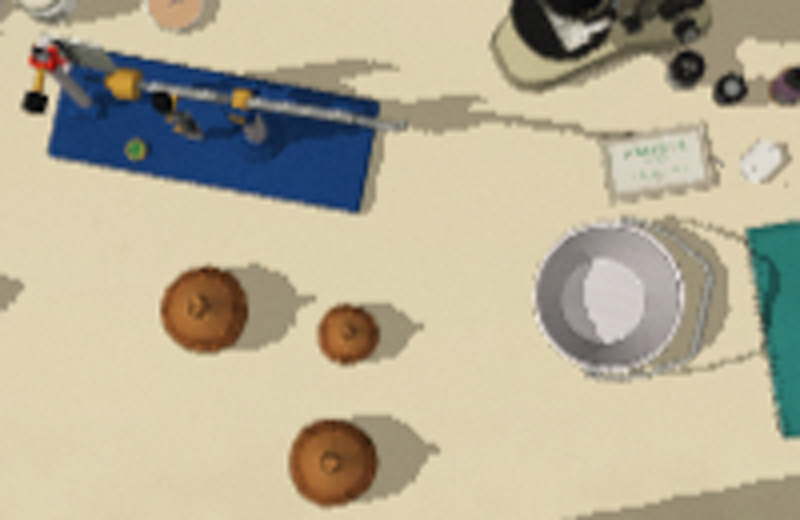

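View pics/sc.png

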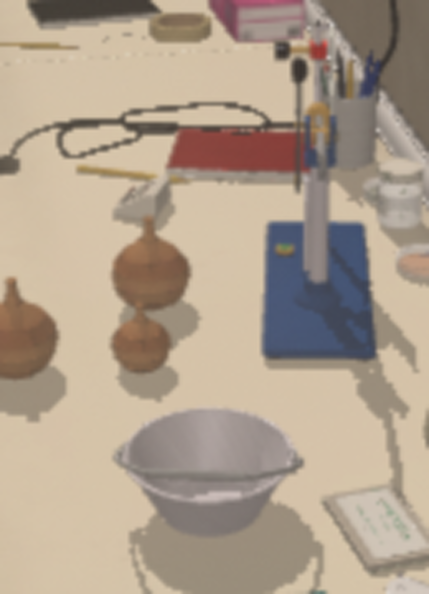

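The crops confirm the small onion: in the top crop it is at (348,333) and 59 mm across, and both neighbours are 85 mm. The pail rim is centred near crop (610,297), and its handle bar runs at about (690,354)-(709,275), to the right. The marker knob is at (35,102), the catch knob at (163,102) and the hook end near (405,125).

```bash
python3 - <<'E'
from h import *
f=lambda x,y,z:onplane('top',145+x/4,130+y/4,z).round(4)
yaw=-.2234;O=None
X=np.array([np.cos(yaw),np.sin(yaw)]);Y=np.array([-X[1],X[0]])
for n,x,y,z in [('marker',35,102,.24),('catch',163,102,.25),('hooktip',405,125,.24),('hub',242,98,.219),('rim',610,297,.055),('barA',690,354,.09),('barB',709,275,.09),('pivA',628,220,.05),('pivB',592,375,.05)]:
    p=f(x,y,z); print(n,p)
# origin from base, catch, marker
for n,p,l in [('catch',f(163,102,.25)[:2],(-.021,.061)),('marker',f(35,102,.24)[:2],(-.04,.172)),('base',np.array([.655,.062]),(0,0)),('hub',f(242,98,.219)[:2],(0,0))]:
    print(n,'->O',(p-l[0]*X-l[1]*Y).round(4))
# pail rim by side+top masks: rim edge extremes in top
b=cv2.imread('pics/top0.png');g=cv2.cvtColor(b,cv2.COLOR_BGR2HSV)
m=cv2.inRange(g,(0,0,60),(180,45,235))[180:230,270:325]
m=cv2.morphologyEx(m,cv2.MORPH_OPEN,np.ones((3,3)))
for c in cv2.findContours(m,0,2)[0]:
    if cv2.contourArea(c)>300:
        e=cv2.fitEllipse(cv2.convexHull(c)); print(e, cv2.boundingRect(c))
# handle in side view
for p in [(.46,-.35,.055)]: print(proj('side',p))
E
```

```text
marker [0.6513 0.1908 0.24  ]
catch [0.6484 0.0786 0.25  ]
hooktip [ 0.6283 -0.1297  0.24  ]
hub [0.6572 0.0132 0.219 ]
rim [ 0.4924 -0.3248  0.055 ]
barA [ 0.4354 -0.3947  0.09  ]
barB [ 0.5095 -0.4143  0.09  ]
pivA [ 0.5671 -0.3442  0.05  ]
pivB [ 0.4182 -0.3067  0.05  ]
catch ->O [0.6554 0.0145]
marker ->O [0.6522 0.0142]
base ->O [0.655 0.062]
hub ->O [0.6572 0.0132]
((26.917072296142578, 23.915298461914062), (37.570064544677734, 40.91578674316406), 0.12481128424406052) (8, 4, 38, 41)
[252.32960894 263.24134191]
```

```bash
cat >> h.py <<'E'
def go(target,step=.03,start=None,yaw=None):
    "whole move to world target in the tool's axes (tool down): rows and per-row shift, mm"
    o=ctrl.get_obs(); p=np.array(o['ee_pos'] if start is None else start); y=o['eef_rot'][2] if yaw is None else yaw
    d=np.array(target)-p; c,s=np.cos(y),np.sin(y); t=np.array([c*d[0]+s*d[1],s*d[0]-c*d[1],-d[2]])
    n=int(np.ceil(np.linalg.norm(t)/step)); print('total mm',(t*1000).round(1),'rows',n,'each',(t/n*1000).round(2))
def st():
    o=ctrl.get_obs(); print('t',round(o['time_s'],2),o['ee_pos'].round(4),o['eef_rot'].round(3),'F',o['force'].round(2),'w',round(o['grip_width'],4),'g',round(o['grip_force'],2))
E
python3 -c "
from h import *
go([.461,-.072,.205],yaw=-.235)"
```

```text
total mm [ 1.225e+02 -4.673e+02 -1.000e-01] rows 17 each [  7.21 -27.49  -0.  ]
```

play_rows(commands=[[0,0,0,0,0,6.42,-1],[0,0,0,0,0,6.42,-1],[0,0,0,0,0,6.42,-1],[0,0,0,0,0,6.42,-1],[0,0,0,0,0,6.42,-1],[0,0,0,0,0,6.42,-1]], force=15)

```text
time_s: 0.6
ee_pos: [0.2331, -0.498, 0.2051]
eef_rot: [-3.141, 0.0, -0.24]
force: [0.3, 0.2, 0.0]
grip_width: 0.0941
grip_force: 0.0
```

play_rows(commands=[[0.0072,-0.0275,0,0,0,0,-1],[0.0072,-0.0275,0,0,0,0,-1],[0.0072,-0.0275,0,0,0,0,-1],[0.0072,-0.0275,0,0,0,0,-1],[0.0072,-0.0275,0,0,0,0,-1],[0.0072,-0.0275,0,0,0,0,-1],[0.0072,-0.0275,0,0,0,0,-1],[0.0072,-0.0275,0,0,0,0,-1],[0.0072,-0.0275,0,0,0,0,-1],[0.0072,-0.0275,0,0,0,0,-1],[0.0072,-0.0275,0,0,0,0,-1],[0.0072,-0.0275,0,0,0,0,-1],[0.0072,-0.0275,0,0,0,0,-1],[0.0072,-0.0275,0,0,0,0,-1],[0.0072,-0.0275,0,0,0,0,-1],[0.0072,-0.0275,0,0,0,0,-1],[0.0072,-0.0275,0,0,0,0,-1],[0,0,0,0,0,0,-1],[0,0,0,0,0,0,-1]])

```text
time_s: 2.18
ee_pos: [0.4609, -0.071, 0.2051]
eef_rot: [3.142, 0.001, -0.232]
force: [-0.9, -0.3, 0.1]
grip_width: 0.0942
grip_force: 0.0
```

```bash
python3 -c "
from h import *
st()
go([.461,-.072,.015])"
```

```text
t 2.18 [ 0.4609 -0.071   0.2051] [ 3.142e+00  1.000e-03 -2.320e-01] F [-0.87 -0.29  0.13] w 0.0942 g 0.0
total mm [  0.3   1.  190.1] rows 7 each [ 0.05  0.14 27.15]
```

play_rows(commands=[[0,0,0.027,0,0,0,-1],[0,0,0.027,0,0,0,-1],[0,0,0.027,0,0,0,-1],[0,0,0.027,0,0,0,-1],[0,0,0.027,0,0,0,-1],[0,0,0.027,0,0,0,-1],[0,0,0.027,0,0,0,-1],[0,0,0,0,0,0,0.6],[0,0,0,0,0,0,0.6],[0,0,0,0,0,0,0.6],[0,0,0,0,0,0,0.6],[0,0,0,0,0,0,0.6],[0,0,0,0,0,0,0.6],[0,0,0,0,0,0,0.6]], force=15)

```text
time_s: 3.35
ee_pos: [0.4616, -0.0722, 0.0178]
eef_rot: [3.141, -0.002, -0.234]
force: [-1.4, -1.7, 9.2]
grip_width: 0.0625
grip_force: 15.0
```

play_rows(commands=[[0,0,0.0,0,0,0,0.6],[0,0,-0.01,0,0,0,0.6],[0,0,-0.02,0,0,0,0.6],[0,0,-0.03,0,0,0,0.6],[0,0,-0.03,0,0,0,0.6],[0,0,-0.02,0,0,0,0.6],[0,0,0,0,0,0,0.6]])

```text
time_s: 3.93
ee_pos: [0.4626, -0.0722, 0.1313]
eef_rot: [-3.141, -0.007, -0.234]
force: [-0.1, 0.2, -0.2]
grip_width: 0.0623
grip_force: 15.0
```

```bash
python3 -c "
from h import *
st()
go([.492,-.325,.126])"
```

```text
t 3.93 [ 0.4626 -0.0722  0.1313] [-3.141 -0.007 -0.234] F [-0.14  0.19 -0.2 ] w 0.0623 g 15.0
total mm [ 87.3 239.1   5.3] rows 9 each [ 9.7  26.56  0.58]
```

play_rows(commands=[[0.0097,0.0266,0,0,0,0,0.6],[0.0097,0.0266,0,0,0,0,0.6],[0.0097,0.0266,0,0,0,0,0.6],[0.0097,0.0266,0,0,0,0,0.6],[0.0097,0.0266,0,0,0,0,0.6],[0.0097,0.0266,0,0,0,0,0.6],[0.0097,0.0266,0,0,0,0,0.6],[0.0097,0.0266,0,0,0,0,0.6],[0.0097,0.0266,0,0,0,0,0.6],[0,0,0,0,0,0,0.6],[0,0,0,0,0,0,0.6]])

```text
time_s: 4.85
ee_pos: [0.4895, -0.3256, 0.1255]
eef_rot: [-3.141, 0.001, -0.236]
force: [0.2, 0.6, -1.2]
grip_width: 0.0628
grip_force: 15.0
```

```bash
python3 -c "
from h import *
st();go([.492,-.325,.032])
a=ctrl.camera('side');b=ctrl.camera('top');cv2.imwrite('pics/a.png',a);cv2.imwrite('pics/b.png',b)
x=np.hstack([cv2.resize(a[150:300,200:330],(390,450)),cv2.resize(b[150:280,240:360],(400,450))]);cv2.imwrite('pics/ab1.png',x)"
```

```text
t 4.85 [ 0.4895 -0.3256  0.1255] [-3.141e+00  1.000e-03 -2.360e-01] F [ 0.21  0.6  -1.23] w 0.0628 g 15.0
total mm [ 2.2 -1.2 93.5] rows 4 each [ 0.56 -0.29 23.38]
```

View pics/ab1.png

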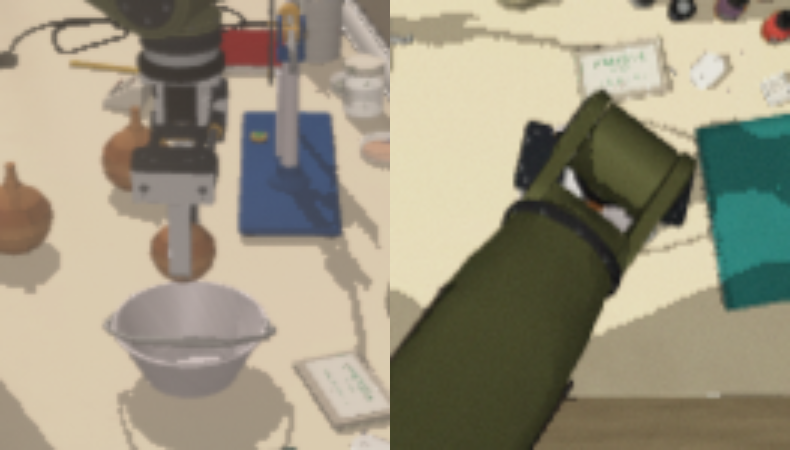

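The onion is held at left-half (183,250), centred over the pail's mouth at (188,320). Next I lower it and let it go with a small opening.

play_rows(commands=[[0.001,0,0.024,0,0,0,0.6],[0.001,0,0.024,0,0,0,0.6],[0,-0.001,0.024,0,0,0,0.6],[0,0,0.015,0,0,0,0.6],[0,0,0.009,0,0,0,0.6],[0,0,0,0,0,0,0.6],[0,0,0,0,0,0,0.6],[0,0,0,0,0,0,-0.5],[0,0,0,0,0,0,-0.5],[0,0,0,0,0,0,-0.5],[0,0,0,0,0,0,-0.5],[0,0,0,0,0,0,-0.5],[0,0,0,0,0,0,-0.5],[0,0,0,0,0,0,-0.5]])

```text
time_s: 6.12
ee_pos: [0.4923, -0.3245, 0.0305]
eef_rot: [3.142, -0.0, -0.235]
force: [0.2, 0.4, 0.3]
grip_width: 0.0704
grip_force: 0.0
```

play_rows(commands=[[0,0,-0.01,0,0,0,-0.5],[0,0,-0.02,0,0,0,-0.5],[0,0,-0.03,0,0,0,-0.5],[0,0,-0.03,0,0,0,-0.5],[0,0,-0.03,0,0,0,-0.5],[0,0,-0.03,0,0,0,-0.5],[0,-0.03,-0.03,0,0,0,-0.5],[0,-0.03,-0.03,0,0,0,-0.5],[0,-0.03,0,0,0,0,-0.5],[0,-0.03,0,0,0,0,-0.5],[0,-0.03,0,0,0,0,-0.5],[0,-0.03,0,0,0,0,-0.5],[0,-0.03,0,0,0,0,-0.5],[0,0,0,0,0,0,-0.5]])

```text
time_s: 7.28
ee_pos: [0.5415, -0.1172, 0.2403]
eef_rot: [-3.141, -0.001, -0.231]
force: [0.2, 1.0, -0.2]
grip_width: 0.0703
grip_force: 0.0
```

```bash
python3 -c "
from h import *
st()
a=ctrl.camera('side');b=ctrl.camera('top');cv2.imwrite('pics/a2.png',a);cv2.imwrite('pics/b2.png',b)
x=np.hstack([cv2.resize(a[220:300,220:300],(400,400),interpolation=2),cv2.resize(b[165:245,265:345],(400,400),interpolation=2)]);cv2.imwrite('pics/ab2.png',x)"
```

```text
t 7.28 [ 0.5415 -0.1172  0.2403] [-3.141e+00 -1.000e-03 -2.310e-01] F [ 0.24  1.05 -0.2 ] w 0.0703 g 0.0
```

View pics/ab2.png

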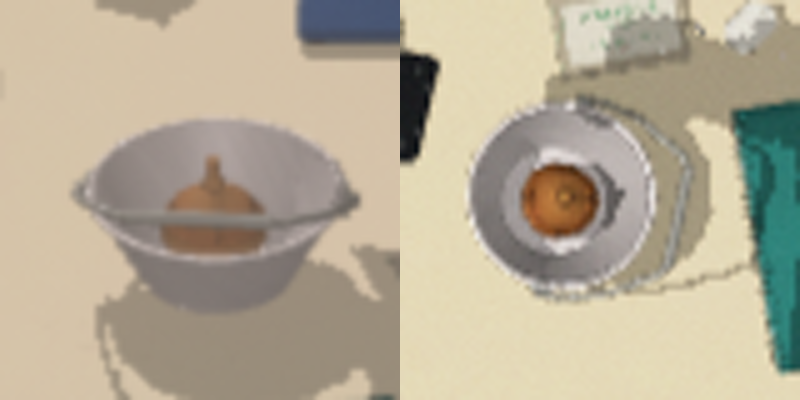

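The onion sits upright in the pail, at right-half (565,200). The bar runs from (689,172) to (668,268) in the top half, and its middle is at about (222,220) in the side half.

```bash
python3 -c "
from h import *
T=lambda x,y:(265+(x-400)/5,165+y/5)
A=onplane('top',*T(689,172),.09);B=onplane('top',*T(668,268),.09);print(A,B,(A+B)/2,np.arctan2(*(A-B)[1::-1]),np.linalg.norm(A-B))
print(tri(('top',T(679,220)),('side',(220+222/5,220+220/5))))
print('rim',onplane('top',*T(563,197),.055))
for p in [(.472,-.406,.09),(.492,-.325,.055)]: print(proj('top',p),proj('side',p))
"
```

```text
[ 0.50701955 -0.41633715  0.09      ] [ 0.43501741 -0.39884726  0.09      ] [ 0.47101848 -0.4075922   0.09      ] -0.23829271437730218 0.07409591431368873
[ 0.47811979 -0.40883704  0.08847303]
rim [ 0.49183289 -0.32520891  0.055     ]
[320.2732317  208.72334087] [259.17656913 263.42276273]
[297.54458369 204.35696282] [262.69376291 257.21441965]
```

```bash
python3 -c "
from h import *
go([.4516,-.4028,.14])"
```

```text
total mm [-21.8 295.3 100.1] rows 11 each [-1.99 26.84  9.1 ]
```

play_rows(commands=[[-0.002,0.0268,0.0091,0,0,0,0.28],[-0.002,0.0268,0.0091,0,0,0,0.28],[-0.002,0.0268,0.0091,0,0,0,0.28],[-0.002,0.0268,0.0091,0,0,0,0.28],[-0.002,0.0268,0.0091,0,0,0,0.28],[-0.002,0.0268,0.0091,0,0,0,0.28],[-0.002,0.0268,0.0091,0,0,0,0.28],[-0.002,0.0268,0.0091,0,0,0,0.28],[-0.002,0.0268,0.0091,0,0,0,0.28],[-0.002,0.0268,0.0091,0,0,0,0.28],[-0.002,0.0268,0.0091,0,0,0,0.28],[0,0,0,0,0,0,0.28],[0,0,0,0,0,0,0.28],[0,0,0,0,0,0,0.28]], force=5)

```text
time_s: 8.55
ee_pos: [0.4506, -0.4032, 0.1397]
eef_rot: [3.142, -0.0, -0.236]
force: [0.3, -0.2, 0.5]
grip_width: 0.0337
grip_force: 0.0
```

```bash
python3 -c "
from h import *
st();go([.4516,-.4028,.071])"
```

```text
t 8.55 [ 0.4506 -0.4032  0.1397] [ 3.142 -0.    -0.236] F [ 0.3  -0.16  0.53] w 0.0337 g 0.0
total mm [ 0.9 -0.6 68.7] rows 3 each [ 0.29 -0.2  22.89]
```

play_rows(commands=[[0.001,0,0.023,0,0,0,0.28],[0,0,0.023,0,0,0,0.28],[0,0,0.015,0,0,0,0.28],[0,0,0.008,0,0,0,0.28],[0,0,0,0,0,0,0.28],[0,0,0,0,0,0,1],[0,0,0,0,0,0,1],[0,0,0,0,0,0,1],[0,0,0,0,0,0,1],[0,0,0,0,0,0,1],[0,0,0,0,0,0,1],[0,0,0,0,0,0,1]], force=5)

```text
time_s: 9.55
ee_pos: [0.4521, -0.4034, 0.0708]
eef_rot: [3.141, -0.001, -0.235]
force: [-0.8, -0.8, 3.1]
grip_width: 0.0077
grip_force: 5.0
```

Bar gripped (7.7 mm). Next I swing it up along the arc.

play_rows(commands=[[0,-0.0038,-0.0074,0,0,0,1],[0,-0.0045,-0.007,0,0,0,1],[0,-0.005,-0.0066,0,0,0,1],[0,-0.0056,-0.0061,0,0,0,1],[0,-0.0061,-0.0056,0,0,0,1],[0,-0.0066,-0.005,0,0,0,1],[0,-0.007,-0.0045,0,0,0,1],[0,-0.0073,-0.0038,0,0,0,1],[0,-0.0077,-0.0032,0,0,0,1],[0,-0.0079,-0.0025,0,0,0,1],[0,-0.0081,-0.0018,0,0,0,1],[0,-0.0082,-0.0011,0,0,0,1],[0,-0.0083,-0.0004,0,0,0,1],[0,0,0,0,0,0,1],[0,0,0,0,0,0,1]], force=5)

```text
time_s: 10.8
ee_pos: [0.4721, -0.3189, 0.1251]
eef_rot: [-3.141, 0.0, -0.234]
force: [1.0, -1.0, 1.0]
grip_width: 0.0077
grip_force: 5.0
```

play_rows(commands=[[0,0,0,0,0,0,1],[0,0,0,0,0,0,1],[0,0,-0.005,0,0,0,1],[0,0,-0.01,0,0,0,1],[0,0,-0.01,0,0,0,1],[0,0,0,0,0,0,1],[0,0,0,0,0,0,1]], force=50)

```text
time_s: 11.38
ee_pos: [0.4721, -0.3197, 0.1512]
eef_rot: [3.141, -0.001, -0.235]
force: [0.3, -0.1, -2.7]
grip_width: 0.0063
grip_force: 50.0
```

```bash
python3 -c "
from h import *
st()
a=ctrl.camera('side');b=ctrl.camera('top');cv2.imwrite('pics/a3.png',a);cv2.imwrite('pics/b3.png',b)
x=np.hstack([cv2.resize(a[190:290,210:310],(400,400),interpolation=2),cv2.resize(a[115:215,240:340],(400,400),interpolation=2)]);cv2.imwrite('pics/ab3.png',x)"
```

```text
t 11.38 [ 0.4721 -0.3197  0.1512] [ 3.141e+00 -1.000e-03 -2.350e-01] F [ 0.3  -0.14 -2.7 ] w 0.0063 g 50.0
```

View pics/ab3.png

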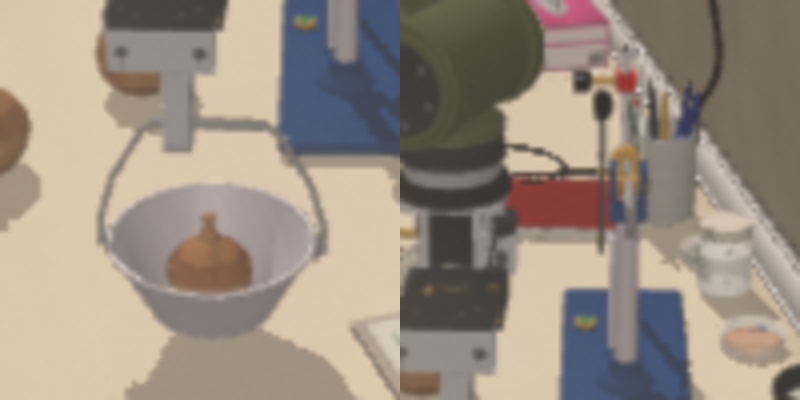

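The pail hangs level from the grip (bar at left-half (150..275,125)) with the onion inside. I'll refine the hook's position numerically from the first top picture.

```bash
python3 -c "
from h import *
b=cv2.imread('pics/top0.png');h=cv2.cvtColor(b,cv2.COLOR_BGR2HSV)
print('S, rows v=155..166, cols u=226..254');print('    ',list(range(226,255)))
for v in range(155,167): print(v,' '.join('%3d'%x for x in h[v,226:255,1]))
for v in range(155,167): print(v,' '.join('%3d'%x for x in h[v,226:255,2]))
O=np.array([.655,.014]);yaw=-.2234;X=np.array([np.cos(yaw),np.sin(yaw)]);Y=np.array([-X[1],X[0]])
for y in(-.1,-.12,-.14):
  print(y,proj('top',[*(O+y*Y),.218]),proj('top',[*(O+y*Y),.238]),proj('side',[*(O+y*Y),.218]))
"
```

```text
S, rows v=155..166, cols u=226..254
     [226, 227, 228, 229, 230, 231, 232, 233, 234, 235, 236, 237, 238, 239, 240, 241, 242, 243, 244, 245, 246, 247, 248, 249, 250, 251, 252, 253, 254]
155 196 184 198 195 202 198 202 191 191 208 187 140 124  11  56  58  58  63  60  60  55  57  56  57  61  60  60  62  62
156 169 175 188 199 197 201 205 193 194 195 192 192 191 118  54  63  62  60  62  62  60  63  60  59  60  60  60  63  60
157  47  47  67  55  99 123 163 183 195 195 201 191 197 117  56  61  60  60  62  61  59  60  59  58  58  58  60  61  60
158  18  20  17  15   8  14  30  52 105 109 173 185 188  36  59  60  61  58  57  60  65  62  61  60  58  60  60  60  62
159   7   8  12  12  17  18  16  15   7   5  32  44  56  30  58  60  60  60  63  54  56  60  60  60  62  57  58  60  59
160 174 135 104  81  31  16   7  15   7   8   6  13  17  18  29  34  38  44  48  31  31  58  60  62  60  62  62  59  58
161 196 190 201 192 196 196 181 174 163  74  57  10   7  18  21  15  19  13  19  15  26  56  60  62  61  60  61  61  61
162 201 197 197 184 185 198 192 188 190 185 194 181  84  39  40  33  38  
[... 1535 characters left out ...]
105  81 146 156 180 219 203 198 220 221 221 222 222 220 190 218 191 183
164  91  91 106 112 114 113 109 111 114 112 112  91  87 150 155 215 224 221 224 222 222 221 221 221 221 222 220 222 222
165 111 112 112 112 110 111 111 110 112 109 110  87 121 153 155 216 221 220 222 222 221 221 221 223 221 222 221 221 222
166 110 115 113 113 111 111 112 112 112 114 111  92 144 156 154 215 222 222 220 222 223 222 222 222 223 223 223 223 222
-0.1 [233.0696137  161.16249004] [232.91015005 160.16031322] [295.66412542 167.26558491]
-0.12 [238.63408438 162.36154401] [238.54292594 161.37382831] [295.53468731 169.68919114]
-0.14 [244.20148157 163.56122859] [244.17870066 162.58798945] [295.40197189 172.17416166]
```

```bash
python3 -c "
from h import *
yaw=-.2234;X=np.array([np.cos(yaw),np.sin(yaw)]);Y=np.array([-X[1],X[0]])
t=onplane('top',245.4,160.7,.236)[:2];s=t+.0215*Y;print(t,s)
u=onplane('top',237,160.2,.22)[:2];print(u,'local x diff tip',(u-t)@X)
for p in (s,): print('O',p+.12*Y)
g=s-.020*X; print('grip',g)
go([*g,.27]);go([.49,-.25,.27])
"
```

```text
[ 0.63092548 -0.12681072] [ 0.63568873 -0.10584499]
[ 0.63578942 -0.09737157] local x diff tip -0.0017790702734228816
O [0.6622743  0.01117299]
grip [ 0.61618573 -0.10141407]
total mm [  89.8 -245.5 -119.9] rows 10 each [  8.98 -24.55 -11.99]
total mm [   1.6  -71.7 -119.9] rows 5 each [  0.32 -14.33 -23.98]
```

```bash
python3 -c "
from h import *
go([.583,-.237,.246],.018);go([.614,-.1007,.246],.015,[.583,-.237,.246],-.235)
"
```

```text
total mm [  89.  -105.9  -95.9] rows 10 each [  8.9  -10.59  -9.59]
total mm [  -1.6 -139.8   -0. ] rows 10 each [ -0.16 -13.98  -0.  ]
```

play_rows(commands=[[0.002,-0.002,-0.006,0,0,0,1],[0.004,-0.0049,-0.0099,0,0,0,1],[0.007,-0.009,-0.01,0,0,0,1],[0.01,-0.012,-0.01,0,0,0,1],[0.011,-0.013,-0.01,0,0,0,1],[0.011,-0.013,-0.01,0,0,0,1],[0.011,-0.013,-0.01,0,0,0,1],[0.011,-0.013,-0.01,0,0,0,1],[0.009,-0.011,-0.01,0,0,0,1],[0.007,-0.008,-0.006,0,0,0,1],[0.004,-0.005,-0.004,0,0,0,1],[0.002,-0.002,0,0,0,0,1],[0,0,0,0,0,0,1],[0,0,0,0,0,0,1],[0,0,0,0,0,0,1],[0,0,0,0,0,0,1]], force=50)

```text
time_s: 12.82
ee_pos: [0.5827, -0.2374, 0.246]
eef_rot: [-3.142, 0.0, -0.235]
force: [0.0, -0.3, -1.7]
grip_width: 0.0067
grip_force: 50.0
```

play_rows(commands=[[0,-0.002,0,0,0,0,1],[0,-0.004,0,0,0,0,1],[0,-0.007,0,0,0,0,1],[0,-0.009,0,0,0,0,1],[0,-0.01,0,0,0,0,1],[0,-0.01,0,0,0,0,1],[0,-0.01,0,0,0,0,1],[0,-0.01,0,0,0,0,1],[0,-0.01,0,0,0,0,1],[0,-0.01,0,0,0,0,1],[0,-0.01,0,0,0,0,1],[0,-0.01,0,0,0,0,1],[0,-0.01,0,0,0,0,1],[0,-0.009,0,0,0,0,1],[0,-0.007,0,0,0,0,1],[0,-0.005,0,0,0,0,1],[0,-0.004,0,0,0,0,1],[0,-0.002,0,0,0,0,1],[0,0,0,0,0,0,1],[0,0,0,0,0,0,1]])

```text
time_s: 14.48
ee_pos: [0.6154, -0.1021, 0.2462]
eef_rot: [3.142, 0.0, -0.235]
force: [-0.3, -0.4, -1.0]
grip_width: 0.0065
grip_force: 50.0
```

```bash
python3 -c "
from h import *
st();go([.614,-.1007,.199])
a=ctrl.camera('side');b=ctrl.camera('top');cv2.imwrite('pics/a4.png',a);cv2.imwrite('pics/b4.png',b)
x=np.hstack([cv2.resize(a[110:230,230:350],(400,400),interpolation=2),cv2.resize(b[120:220,190:290],(400,400),interpolation=2)]);cv2.imwrite('pics/ab4.png',x)"
```

```text
t 14.48 [ 0.6154 -0.1021  0.2462] [ 3.142  0.    -0.235] F [-0.29 -0.41 -0.98] w 0.0065 g 50.0
total mm [-1.7 -1.  47.2] rows 2 each [-0.83 -0.51 23.58]
```

View pics/ab4.png

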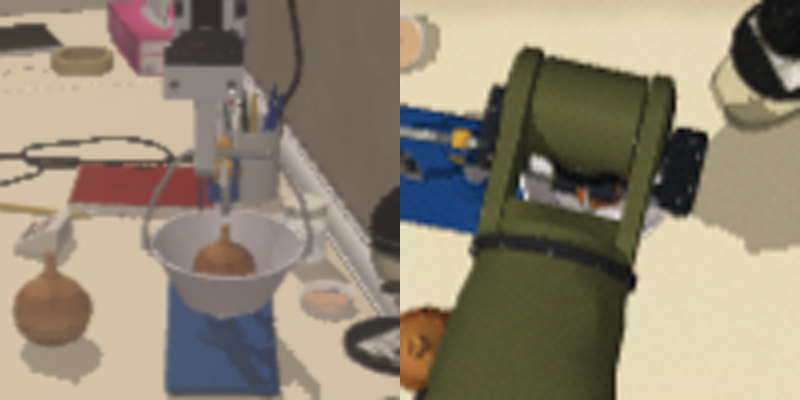

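The pail is above the hook: the bar is at left-half (190..275,140) and the hook end is at about (224,180), so the bar middle is a few mm too far back. I'll shift 3 mm to the front and lower.

play_rows(commands=[[-0.001,0,0.003,0,0,0,1],[-0.001,0,0.005,0,0,0,1],[-0.001,0,0.006,0,0,0,1],[0,0,0.006,0,0,0,1],[0,0,0.006,0,0,0,1],[0,0,0.006,0,0,0,1],[0,0,0.005,0,0,0,1],[0,0,0.003,0,0,0,1],[0,0,0.002,0,0,0,1],[0,0,0,0,0,0,1],[0,0,0,0,0,0,1],[0,0,0,0,0,0,1]])

```text
time_s: 15.58
ee_pos: [0.6126, -0.1012, 0.2045]
eef_rot: [-3.142, -0.001, -0.235]
force: [0.1, 0.8, -1.5]
grip_width: 0.0065
grip_force: 50.0
```

play_rows(commands=[[0,0,0.001,0,0,0,1],[0,0,0.001,0,0,0,1],[0,0,0.001,0,0,0,1],[0,0,0,0,0,0,1],[0,0,0,0,0,0,1]])

```text
time_s: 16.0
ee_pos: [0.6125, -0.1012, 0.2011]
eef_rot: [3.142, 0.0, -0.235]
force: [0.1, 0.5, -2.0]
grip_width: 0.0066
grip_force: 50.0
```

play_rows(commands=[[0,0,0.001,0,0,0,1],[0,0,0.001,0,0,0,1],[0,0,0.001,0,0,0,1],[0,0,0,0,0,0,1],[0,0,0,0,0,0,1],[0,0,0,0,0,0,1]])

```text
time_s: 16.5
ee_pos: [0.6125, -0.1012, 0.1982]
eef_rot: [-3.142, -0.0, -0.235]
force: [0.1, -0.0, -1.4]
grip_width: 0.0064
grip_force: 50.0
```

play_rows(commands=[[0,0,0.001,0,0,0,1],[0,0,0.001,0,0,0,1],[0,0,0,0,0,0,1],[0,0,0,0,0,0,1],[0,0,0,0,0,0,1]])

```text
time_s: 16.92
ee_pos: [0.6125, -0.1012, 0.1962]
eef_rot: [3.142, -0.0, -0.235]
force: [-0.3, -0.7, -1.1]
grip_width: 0.0067
grip_force: 50.0
```

play_rows(commands=[[0,0,0.001,0,0,0,1],[0,0,0.001,0,0,0,1],[0,0,0,0,0,0,1],[0,0,0,0,0,0,1],[0,0,0,0,0,0,1]])

```text
time_s: 17.33
ee_pos: [0.6125, -0.1012, 0.1944]
eef_rot: [3.142, -0.0, -0.235]
force: [-1.8, -1.7, 2.0]
grip_width: 0.0065
grip_force: 50.0
```

```bash
python3 -c "
from h import *
st();o=ctrl.get_obs();print(o['tau'].round(2),o['moment'].round(3))
a=ctrl.camera('side');cv2.imwrite('pics/a5.png',a)
cv2.imwrite('pics/ab5.png',cv2.resize(a[110:220,235:345],(600,600),interpolation=2));print(proj('side',[.633,-.105,.218]))"
```

```text
t 17.33 [ 0.6125 -0.1012  0.1944] [ 3.142 -0.    -0.235] F [-1.8  -1.72  1.99] w 0.0065 g 50.0
[ 1.000e+00 -6.208e+01 -3.535e+01  4.000e-01 -1.900e-01 -3.000e-02] [-0.26   0.164 -0.041]
[297.120957   169.82882266]
```

View pics/ab5.png

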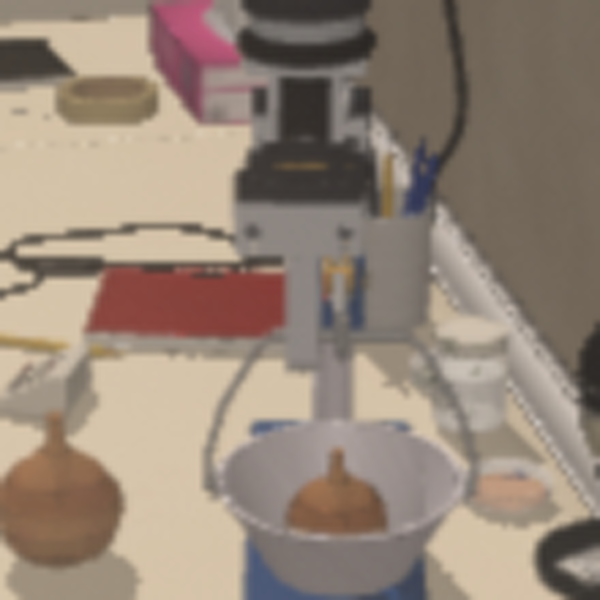

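The hook rod stands at x≈340 with its tip up to y≈275, and the bar (mid ≈343, y≈338) lies in it with the force reversed to +2 N, so it is seated. Now I release and go up.

play_rows(commands=[[0,0,0,0,0,0,0.6],[0,0,0,0,0,0,0.4],[0,0,0,0,0,0,0.3],[0,0,0,0,0,0,0.3],[0,0,0,0,0,0,0.3],[0,0,0,0,0,0,0.3],[0,0,-0.005,0,0,0,0.3],[0,0,-0.01,0,0,0,0.3],[0,0,-0.02,0,0,0,0.3],[0,0,-0.03,0,0,0,0.3],[0,0,-0.03,0,0,0,0.3],[0,0,-0.02,0,0,0,0.3],[0,0,0,0,0,0,0.3],[0,0,0,0,0,0,0.3]])

```text
time_s: 18.55
ee_pos: [0.6127, -0.1012, 0.3108]
eef_rot: [-3.142, -0.003, -0.234]
force: [0.7, 0.0, -0.4]
grip_width: 0.033
grip_force: 0.0
```

```bash
python3 -c "
from h import *
st()
a=ctrl.camera('side');cv2.imwrite('pics/a6.png',a)
p=cv2.imread('pics/a5.png')
# pail shift between pictures by template match
t=p[180:222,270:325];r=cv2.matchTemplate(a,t,5);print(cv2.minMaxLoc(r)[1:],'expect (270,180)')
O=np.array([.658,.013]);yaw=-.2234;X=np.array([np.cos(yaw),np.sin(yaw)]);Y=np.array([-X[1],X[0]])
W=lambda x,y,z:[*(O+x*X+y*Y),z]
k=W(-.021,.061,.25);print('knob',k,'start pt',W(-.021,.100,.25))
go(W(-.021,.100,.31));go(W(-.021,.100,.247),start=W(-.021,.100,.31));go(W(-.021,.025,.247),start=W(-.021,.100,.247))
print('marker',W(-.04,.172,.24))
"
```

```text
t 18.55 [ 0.6127 -0.1012  0.3108] [-3.142e+00 -3.000e-03 -2.340e-01] F [ 0.71  0.03 -0.36] w 0.033 g 0.0
(0.9959945678710938, (391, 326), (270, 180)) expect (270,180)
knob [np.float64(0.6510361843890816), np.float64(0.07713661413059726), 0.25] start pt [np.float64(0.6596764942484242), np.float64(0.11516745747563165), 0.25]
total mm [  -4.2 -221.4   -0.8] rows 8 each [ -0.53 -27.67  -0.1 ]
total mm [ 0. -0. 63.] rows 3 each [ 0. -0. 21.]
total mm [ 0.8 75.  -0. ] rows 3 each [ 0.28 25.   -0.  ]
marker [np.float64(0.6570999887693735), np.float64(0.1895876269158877), 0.24]
```

play_rows(commands=[[-0.0006,-0.0277,0,0,0,0,1],[-0.0006,-0.0277,0,0,0,0,1],[-0.0006,-0.0277,0,0,0,0,1],[-0.0006,-0.0277,0,0,0,0,1],[-0.0006,-0.0277,0,0,0,0,1],[-0.0006,-0.0277,0,0,0,0,1],[-0.0006,-0.0277,0,0,0,0,1],[-0.0006,-0.0277,0,0,0,0,1],[0,0,0,0,0,0,1],[0,0,0.02,0,0,0,1],[0,0,0.025,0,0,0,1],[0,0,0.018,0,0,0,1],[0,0,0,0,0,0,1],[0,0,0,0,0,0,1]], force=20)

```text
time_s: 19.77
ee_pos: [0.6589, 0.115, 0.2453]
eef_rot: [3.141, 0.002, -0.235]
force: [-0.6, 0.2, 0.6]
grip_width: 0.0008
grip_force: 0.0
```

```bash
python3 -c "
from h import *
st()"
```

```text
t 19.77 [0.6589 0.115  0.2453] [ 3.141e+00  2.000e-03 -2.350e-01] F [-0.63  0.25  0.64] w 0.0008 g 0.0
```

play_rows(commands=[[0,0.005,0,0,0,0,1],[0,0.005,0,0,0,0,1],[0,0.005,0,0,0,0,1],[0,0.004,0,0,0,0,1],[0,0.004,0,0,0,0,1],[0,0.004,0,0,0,0,1],[0,0.004,0,0,0,0,1],[0,0.004,0,0,0,0,1],[0,0.004,0,0,0,0,1],[0,0.004,0,0,0,0,1],[0,0.004,0,0,0,0,1],[0,0.004,0,0,0,0,1],[0,0.004,0,0,0,0,1],[0,0.004,0,0,0,0,1],[0,0.004,0,0,0,0,1],[0,0.004,0,0,0,0,1],[0,0.003,0,0,0,0,1],[0,0,0,0,0,0,1],[0,0,0,0,0,0,1]])

```text
time_s: 21.35
ee_pos: [0.643, 0.0472, 0.2462]
eef_rot: [-3.142, -0.0, -0.235]
force: [-0.6, -0.3, 0.5]
grip_width: 0.0005
grip_force: 0.0
```

play_rows(commands=[[0,-0.005,0,0,0,0,1],[0,-0.01,-0.01,0,0,0,1],[0,-0.01,-0.02,0,0,0,1],[0,0,-0.03,0,0,0,1],[0,0,-0.02,0,0,0,1],[-0.02,0,0,0,0,0,1],[-0.04,0,0,0,0,0,1],[-0.04,0,0,0,0,0,1],[-0.04,0,0,0,0,0,1],[-0.04,0,0,0,0,0,1],[0,0,0,0,0,0,1],[0,0,0,0,0,0,1]])

```text
time_s: 22.35
ee_pos: [0.4728, 0.1144, 0.3273]
eef_rot: [-3.141, -0.002, -0.233]
force: [0.8, -0.0, -0.0]
grip_width: 0.0003
grip_force: 0.0
```

```bash
python3 -c "
from h import *
st()
a=ctrl.camera('side');b=ctrl.camera('top');cv2.imwrite('pics/a7.png',a);cv2.imwrite('pics/b7.png',b)
t=cv2.imread('pics/a6.png')[190:222,270:325];r=cv2.matchTemplate(a,t,5);print(cv2.minMaxLoc(r)[1:],'was (270,190)')
x=np.hstack([cv2.resize(a[110:220,255:335],(436,600),interpolation=2),cv2.resize(b[130:190,145:185],(364,546),interpolation=2).copy() if 0 else cv2.copyMakeBorder(cv2.resize(b[140:185,145:257],(360,145),interpolation=2),0,455,0,0,0)]);cv2.imwrite('pics/ab7.png',x)"
```

```text
t 22.35 [0.4728 0.1144 0.3273] [-3.141e+00 -2.000e-03 -2.330e-01] F [ 0.76 -0.04 -0.01] w 0.0003 g 0.0
(0.9352973699569702, (241, 16), (270, 195)) was (270,190)
```

View pics/ab7.png

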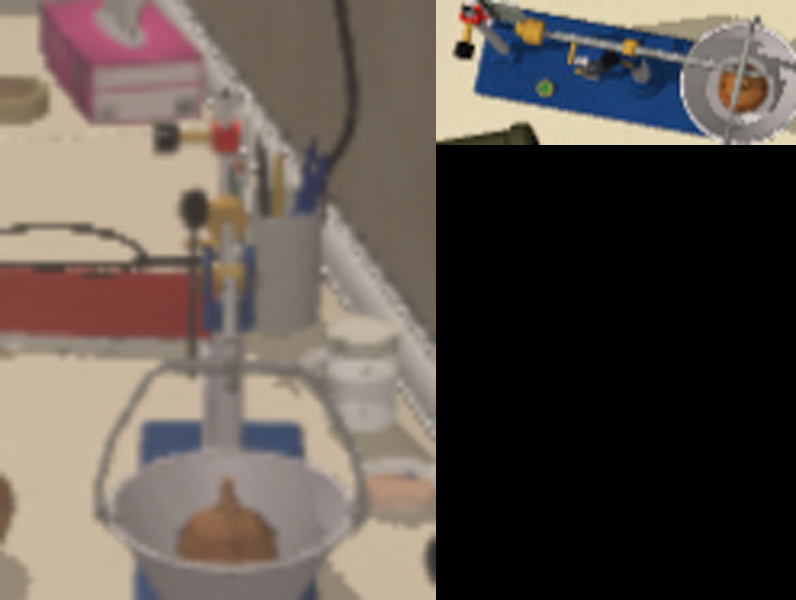

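The catch is over, with its knob at (193,210). The pail hangs lower with its bar at (150..325,370), and the red marker is at (225,135). Next I'll read the sink and the pointer numerically.

```bash
cat > q.py <<'E'
from h import *
def let(px):
    h,s,v=map(int,cv2.cvtColor(px.reshape(1,1,3),cv2.COLOR_BGR2HSV)[0,0])
    if v<70: return 'K'
    if s<40: return 'W' if v>165 else 'g'
    if (h<8 or h>170) and s>110: return 'R'
    if 95<h<130 and s>90: return 'B'
    if s>110 and 10<=h<35: return 'Y'
    return '.'
if __name__=='__main__':
    O=np.array([.658,.013]);yaw=-.2234;X=np.array([np.cos(yaw),np.sin(yaw)]);Y=np.array([-X[1],X[0]])
    W=lambda x,y,z:[*(O+x*X+y*Y),z]
    for n in('side0','a7'):
        a=cv2.imread(f'pics/{n}.png');print(n,'cols 284..306')
        for v in range(126,182): print(v,''.join(let(a[v,u]) for u in range(284,307)),' '.join('%3d'%x for x in a[v,292:303].max(1)) if v<162 else '')
    for p in [(0,.15,.18),(0,.15,.21),(0,.172,.24),(-.04,.172,.24),(0,.172,.27),(0,.1,.2),(0,0,.2),(0,-.12,.218),(0,-.12,.19),(0,-.14,.238)]: print(p,proj('side',W(*p)).round(1))
E
python3 q.py
```

```text
side0 cols 284..306
126 .....gg.gggggWWWgg..... 143 144 155 158 125 170 171 188 158 118 113
127 ggggggg.ggggggggWg..... 147 144 146 134 107 144 150 148 198 144 114
128 ggggggg..WggggggWgg.... 150 188 161 149 139 146 149 156 190 152 118
129 Wgggggg...gggggWWWg.... 178 161 158 156 147 151 160 175 192 176 153
130 Wgggggg...ggggWWWWWg... 186 188 165 158 149 160 171 183 192 180 183
131 ...........gg..WWWWgg.. 188 192 164 157 149 160 173 176 171 187 185
132 ............g...gWWWg.. 200 191 187 166 149 162 194 177 162 186 198
133 gg........RR.RR.gWWWWg. 203 189 179 160 143 148 194 173 161 178 187
134 ggg......YRRRRR.gWgWWWg 175 163 154 146 143 145 160 155 156 169 161
135 gKK......YRRRRR.gggWWWg 158 151 148 144 148 146 149 147 154 160 132
136 .KK.......RRRRR.ggggWWW 178 165 151 141 154 145 149 157 157 153 111
137 ...........RRR.WWgggWWW 184 185 161 146 144 142 154 196 171 148  98
138 ................ggggg.. 129 187 178 150 133 132 137 137 151 144  93
139 ......KK....g...ggggg..  91 181 197 168 147 144 142 144 155 162 104
140 .....KKK....g...gWggg..  79 157 194 170 147 125 137 130 153 183 116

[... 4886 characters left out ...]
R...gggg..gggggg 
169 RRRRR..R....ggg..gggggg 
170 RRRRR..R..ggggggggggggg 
171 RRRRR...R.gggggg....... 
172 ..........gggggg....... 
173 gg.g...ggggggggg....... 
174 .......gWggggggg....... 
175 ......gggggggggg....... 
176 .gggggggggggggggggggggg 
177 ggggggggggggggggggggggg 
178 ......g.gggggggg....... 
179 ........ggggggg........ 
180 ........Wgggggg........ 
181 ........ggggggg........ 
(0, 0.15, 0.18) [297.8 151.3]
(0, 0.15, 0.21) [297.9 143.5]
(0, 0.172, 0.24) [298.1 133.7]
(-0.04, 0.172, 0.24) [287.1 133.6]
(0, 0.172, 0.27) [298.2 125.7]
(0, 0.1, 0.2) [297.6 150.8]
(0, 0, 0.2) [297.1 161.1]
(0, -0.12, 0.218) [296.6 169.7]
(0, -0.12, 0.19) [296.4 178.1]
(0, -0.14, 0.238) [296.5 166.2]
```

```bash
python3 - <<'E'
from h import *
O=np.array([.658,.013]);yaw=-.2234;X=np.array([np.cos(yaw),np.sin(yaw)]);Y=np.array([-X[1],X[0]])
W=lambda x,y,z:[*(O+x*X+y*Y),z]
g=lambda n:cv2.imread(f'pics/{n}.png').astype(float).max(2)
for n in('a6','a7'):
    a=g(n)
    for u in(287,289,303,306,308):
        lo,hi=(162,175) if n=='a6' else (171,184)
        print(n,u,a[lo:hi,u].astype(int))
for n in('side0','a6','a7'):
    h=cv2.cvtColor(cv2.imread(f'pics/{n}.png'),cv2.COLOR_BGR2HSV)
    print(n,'S at 294..298'); print(h[141:163,294:299,1].mean(1).astype(int), h[129:141,295:298,1].mean(1).astype(int))
# counterweight y from top view (yellow)
b=cv2.imread('pics/b7.png');h=cv2.cvtColor(b,cv2.COLOR_BGR2HSV)
m=cv2.inRange(h,(12,110,90),(30,255,255))[140:170,145:225]
for i,(s,c) in enumerate(zip(*[x for x in cv2.connectedComponentsWithStats(m)][2:])):
    if i and s[4]>5: p=onplane('top',c[0]+145,c[1]+140,.21)[:2]-O; print(s,c+[145,140],'local',p@X,p@Y)
E
```

```text
a6 287 [131 130 130 128 128 127 128 129 135 121 120 147 149]
a6 289 [115 115 113 105 103 104 104 113 140 122 113 123 121]
a6 303 [126 127 129 128 128 128 127 129 136 122 116 144 148]
a6 306 [129 129 128 128 128 129 128 130 138 123 115 144 147]
a6 308 [126 126 125 125 125 125 125 126 132 122 115 144 147]
a7 287 [125 130 145 145 142 124 121 155 196 201 201 201 201]
a7 289 [103 110 120 118 116 122 116 127 173 198 201 201 201]
a7 303 [134 143 145 145 143 132 121 143 195 201 201 201 201]
a7 306 [132 143 144 145 144 139 119 120 154 159 197 201 201]
a7 308 [139 144 144 144 143 137 119 115 143 152 167 194 201]
side0 S at 294..298
[ 43  35  31  32  32  32  32  32  35  46  96 125 127 118  81  70  78  93
 112  80  70  66] [ 32  33  37  60 107 156 163 162 135  54  37  36]
a6 S at 294..298
[ 43  34  30  32  32  33  32  33  40  72 122 128 124 103  72  75  77  87
 112  80  70  65] [ 30  32  36  58 104 153 161 158 134  53  36  35]
a7 S at 294..298
[ 44  35  31  36  65 115 131 128 125 111  88  77  73  59  41  27  35  69
 114 102  75  69] [ 31  33  38  61 107 156 164 161 135  54  37  36]
[ 8  7  3  6 14] [154.28571429 149.78571429] local -0.02139835756980076 0.1818710817491435
[25  6  9  8 55] [174.18181818 149.27272727] local -0.004615701027028129 0.11352718446829392
[41 13  2  7  9] [186.66666667 156.33333333] local -0.019869090137139948 0.06467851718363714
[58 12  5  5 20] [204.7  154.05] local 0.0016703974207524749 0.004257648143411366
```

The counterweight's top edge rose from row 150.7 to 145.3, and the bar's row sank by about 5.5-6. Both put the beam at about 0.18 rad, so the pointer is at about 0.2025 m, hidden just behind the counterweight. Pushing the knob's top down to TCP z = 0.2025 + 0.0095 = 0.212 sets the marker mechanically.

```bash
python3 -c "
from h import *
st();go([.653,.190,.29],.028)
h=cv2.cvtColor(cv2.imread('pics/b7.png'),cv2.COLOR_BGR2HSV)
m=cv2.inRange(h,(0,0,0),(180,255,60))[145:165,145:162]
k=cv2.moments(m,True);u,v=145+k['m10']/k['m00'],145+k['m01']/k['m00'];print(k['m00'],u,v,onplane('top',u,v,.245))"
```

```text
t 22.45 [0.4744 0.1137 0.3265] [-3.141e+00 -1.000e-03 -2.340e-01] F [ 0.53 -1.12 -0.54] w 0.0009 g 0.0
total mm [ 156.  -115.6   36.5] rows 8 each [ 19.5  -14.45   4.56]
23.0 153.43478260869566 155.08695652173913 [0.65175937 0.19092794 0.245     ]
```

play_rows(commands=[[0.0195,-0.0144,0.0046,0,0,0,1],[0.0195,-0.0144,0.0046,0,0,0,1],[0.0195,-0.0144,0.0046,0,0,0,1],[0.0195,-0.0144,0.0046,0,0,0,1],[0.0195,-0.0144,0.0046,0,0,0,1],[0.0195,-0.0144,0.0046,0,0,0,1],[0.0195,-0.0144,0.0046,0,0,0,1],[0.019,-0.0144,0.0046,0,0,0,1],[0,0,0,0,0,0,1],[0,0,0,0,0,0,1],[0,0,0,0,0,0,1]])

```text
time_s: 23.37
ee_pos: [0.652, 0.1891, 0.2887]
eef_rot: [3.141, 0.001, -0.235]
force: [0.5, -0.2, 0.8]
grip_width: 0.0001
grip_force: 0.0
```

```bash
python3 -c "
from h import *
st();go([.653,.190,.216],.028)"
```

```text
t 23.37 [0.652  0.1891 0.2887] [ 3.141e+00  1.000e-03 -2.350e-01] F [ 0.53 -0.16  0.81] w 0.0001 g 0.0
total mm [ 0.7 -1.1 72.7] rows 3 each [ 0.24 -0.38 24.24]
```

play_rows(commands=[[0,-0.001,0.012,0,0,0,1],[0,0,0.012,0,0,0,1],[0,0,0.012,0,0,0,1],[0,0,0.005,0,0,0,1],[0,0,0.005,0,0,0,1],[0,0,0.005,0,0,0,1],[0,0,0.005,0,0,0,1],[0,0,0.005,0,0,0,1],[0,0,0.005,0,0,0,1],[0,0,0.005,0,0,0,1],[0,0,0.004,0,0,0,1],[0,0,0.001,0,0,0,1],[0,0,0,0,0,0,1],[0,0,0,0,0,0,1]])

```text
time_s: 24.53
ee_pos: [0.652, 0.1906, 0.2134]
eef_rot: [-3.141, 0.0, -0.234]
force: [-0.9, 0.4, -0.2]
grip_width: 0.0003
grip_force: 0.0
```

```bash
cat > r.py <<'E'
from q import *
import sys
n=sys.argv[1];st();a=ctrl.camera('side');cv2.imwrite(f'pics/{n}.png',a)
for v in range(128,158): print(v,''.join(let(a[v,u]) for u in range(276,307)))
h=cv2.cvtColor(a,cv2.COLOR_BGR2HSV);s=h[128:156,295:298,1].mean(1);print(s.astype(int))
E
python3 r.py a8
```

```text
t 24.53 [0.652  0.1906 0.2134] [-3.141  0.    -0.234] F [-0.9   0.36 -0.18] w 0.0003 g 0.0
128 ggggggggggggggg..Wggggggggg....
129 ggggggggggggggg...gggggWWWg....
130 gggggggggggggg....ggggWWgWWg...
131 g..gg.ggggggg......ggggWgWWgg..
132 .......ggggg.......ggggggWWWgg.
133 .......gggggg......ggggggWWWWg.
134 .......ggggg.......ggWgggWgWgWg
135 .......ggggg.......ggggggggWWWg
136 .......ggggg.......gggggggggWWW
137 .......ggggg.......ggggWWgggWWW
138 .......gggggg.......g..gggggg..
139 .......gggggg.......g...ggggg..
140 ........gggg........g.R.gWggg..
141 ........gggg......R..RR.ggggg..
142 .........KK.......RRRRR.g..g...
143 ........KKK.YYYYYYRRRRR.g..gg.Y
144 ........KKK.......RRRRR.W..gg.Y
145 ..................RRRRR.WggKg.Y
146 .............KKK..YYYYY.WggK.YY
147 .............KKKK.YYYYY.Wggg.YY
148 .............KKKKYYYYYY..ggg.YY
149 .............KKKKYYYYYYY.gggg..
150 ..............KK.YYY.YYY..ggggg
151 ..................Y...YY.gggggg
152 ..................Y......gggggg
153 ........................ggggggg
154 .................YY..gggggggggg
155 .................g..ggggggggggg
156 ................ggggggggggggggg
157 ..............ggg.gggggg.gggggg
[ 28  30  31  33  34  29  24  26  32  33  35  37  48  86 143 161 159 148
 130 128 127 125 106  78  67  63  55  40]
```

play_rows(commands=[[0,0,0.001,0,0,0,1],[0,0,0.001,0,0,0,1],[0,0,0,0,0,0,1],[0,0,0,0,0,0,1]])

```text
time_s: 24.92
ee_pos: [0.652, 0.1905, 0.2114]
eef_rot: [-3.142, -0.0, -0.234]
force: [0.0, -0.4, 0.8]
grip_width: 0.0005
grip_force: 0.1
```

play_rows(commands=[[0,0,-0.005,0,0,0,1],[0,0,-0.02,0,0,0,1],[0,0,-0.03,0,0,0,1],[0,0,-0.03,0,0,0,1],[0,0,-0.03,0,0,0,1],[-0.03,0,0,0,0,0,1],[-0.04,0,0,0,0,0,1],[-0.04,0,0,0,0,0,1],[-0.04,0,0,0,0,0,1],[-0.03,0,0,0,0,0,1],[0,0,0,0,0,0,1],[0,0,0,0,0,0,1]])

```text
time_s: 25.92
ee_pos: [0.4762, 0.2326, 0.3277]
eef_rot: [-3.14, -0.002, -0.233]
force: [0.8, 0.2, 0.8]
grip_width: 0.0004
grip_force: 0.0
```

```bash
python3 r.py a9; python3 - <<'E'
from h import *
# beam angle: slope of hook/bar & vertical shift of counterweight by sub-pixel template match of edge rows
p,a=cv2.imread('pics/side0.png').astype(float),cv2.imread('pics/a9.png').astype(float)
b=ctrl.camera('top');cv2.imwrite('pics/b9.png',b);o=cv2.imread('pics/top0.png')
h=cv2.cvtColor(b,cv2.COLOR_BGR2HSV)
from q import let
for n,im in(('top0',o),('b9',b)):
    print(n,'u 150..185')
    for v in range(136,162): print(v,''.join(let(im[v,u]) for u in range(150,186)))
E
```

```text
t 25.92 [0.4762 0.2326 0.3277] [-3.14e+00 -2.00e-03 -2.33e-01] F [0.81 0.16 0.82] w 0.0004 g 0.0
128 ggggggggggggggg..WggggggWgg....
129 ggggggggggggggg...gggggWWWg....
130 gggggggggggggg....gggggWWWWg...
131 gg.gg..............ggggggWWgg..
132 ...................ggggggWWggg.
133 ...................ggggggWWWWg.
134 ...................ggWgggggWgWg
135 ...................ggggggggWWWg
136 ...................gggggggggWWg
137 ...................ggggWgggggWg
138 ....................g..gggggg..
139 ....................g...ggggg..
140 ....................g...gWggg..
141 ..................R...R.ggggg..
142 .........KK.......RR.RR.g..gg..
143 ........KKK.....YYRRRRR.g..gg.Y
144 ........KKK.YYYYYYRRRRR.g..gg.Y
145 ........KKK...KK..R...R.WggKgYY
146 .............KKK..YYYYY.WggKgYY
147 .............KKK.YYYYYY.WggKgYY
148 .............KKKKYYYYYY..ggK.YY
149 .............KKKKYYYYYYY.ggg...
150 ..............KK.YY...YY..ggggg
151 ..................Y...YY.gggggg
152 ..................Y.g....gggggg
153 ....................g...ggggggg
154 .................YY.ggggggggggg
155 .................g..gggg.gg
[... 1653 characters left out ...]
...
145 ......gggRRRgKKgggggggggg.BBBBBBBB.g
146 ....R.gggRRR.KB..ggg...YYYY.gBBBBBBB
147 ....RRRRRRRRRKBBBB..YYYYYYYYYBBBBBBB
148 .....RRRRRR..BBBKKK.YYYYYYYYYBBBBBBB
149 ......YY.RRg.BBBBBBgYYYYYYYYY.BBBBBB
150 ......YY..ggg.BBBBBBYYYYYYYY.gggggg.
151 ......YY..gggg.BBBBBBgYYYYYYgB.ggggg
152 .....YYY...gggg.BBBBBBYYYYYY.BBBBggg
153 .....YYY.WBBgggg.BBBBB..YYYYBBBBBBBB
154 .....YY..gBBBggggBBBKBBBBKKKBBBBBBBB
155 ....KKKK..BBBBggggBBKBBBBBBBBBBBBBBB
156 ...KKKKK.BBBBBB.g.BBKBBBBBBBBBBBBBBB
157 ...KKKKKgBBBBBBBBBBBBBBBBBBBBBBBBBBB
158 ...KKKKKgBBBBBBBBBBBBBBBBBBBBBBBBBBB
159 .....KKK.BBBBBBBBBBBBBBBBBBBBBBBBBBB
160 .........BBBBBBBBBBBBBBBBBBBBBBBBBBB
161 .........BBBBBBBBBBBBBBBBBBBBBBBBBBB
```

The pail's counterweight rows are unchanged since the swing. In the top view the marker's red point (u≈162, v 147) faces the pointer tip (u≈166, v 148). One last stillness check, then I hand in.

```bash
python3 - <<'E'
from h import *
a=cv2.imread('pics/a7.png');b=ctrl.camera('side')
d=[ (cv2.phaseCorrelate(*[np.float32(cv2.cvtColor(x,6)[172:235,268:330]) for x in (a,b)])) ];print(d)
print(ctrl.hand_in())
E
```

```text
[((-0.007806198859526603, -0.03420389490749898), 0.9978080502478406)]
the job is handed in; nothing more can be done
None
```

The job is handed in, but I don't know the verdict: the onion is in the pail, the pail hangs still on the hook, the catch is pushed over, and the marker is at about 202 mm, level with the pointer by calculation (its tip was hidden in the side view).

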